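Twist the dust pot up into the separator

TASK

Fit the empty dust pot back on the bench dust separator: take the narrow steel pot with the three lugs by its bar handle, lift it up into the collar under the overhanging head, feel for the gates without forcing anything, push it up against the spring and turn it anticlockwise (seen from above) until its lugs drop into their seats and it is locked, handle pointing roughly to the front of the machine. Let go so that it hangs level by itself, and leave the other things on the bench where they are.

Things in the scene. Friction and masses are not known exactly. Their poses are not given: they have to be found in the camera images.
- pot: dust pot, open steel cylinder, outer diameter 56, 70 tall (top 6 tapering to 50), about 0.2 kg. Origin: centre of its underside, z up; starts upright on the bench. Black level bar handle, 20 wide, 20 tall, along the pot's own -x from its wall to 135 from the axis, its centre 32 above the underside.
- grip (a point): point in the middle of the pot's handle, 100 from the pot's axis, 32 above its underside. Held here, the pot tips in the grip if it is pressed up against the collar by more than about 8 N.
- lug (a point): outer end of the lug above the handle, 36 from the pot's axis, at mid height. The three lugs are about 10 wide, lie between 56 and 62 above the pot's underside, and stand at 60, 180 (above the handle) and 300 degrees about the pot's z from its x.
- separator: bench dust separator, green, fixed to the bench. Origin: on the bench straight under the collar's centre; -x is the machine's front. Steel collar 94 across, 160 to 202 above the bench; head 96 across above it, up to 264 (pipe to 292). Column 50 x 60, 262 tall, on a foot 130 x 120 x 12, both centred at (+100, -60) from the origin.
- mouth (a point): centre of the collar's lower face, 160 above the bench, axes as the separator's. The collar is open below. Inside its edge runs a lip 8 thick with a bore of 61 diameter, cut by three gates 120 degrees apart, each 10 degrees wider than a lug. Off the gates the lugs hit the lip (rigid) when the pot's underside is 62 below the mouth.
- gate (a point): a point on the collar's edge, 47 from its axis, at 125 degrees in the separator's frame (0 = its +x, 180 = front, anticlockwise from above). Nominally a gate is here, so the pot enters with its handle pointing this way. But the collar was clamped by hand: the gates lie up to 28 degrees either way from this, which cannot be seen or read and must be felt.
- seal_face (a point): centre of the lower face of a sprung seal plate, 17 above the mouth. The pot's rim meets it when the pot's underside is 53 below the mouth (about 2 N, then 0.2 N per mm); hard stop at 44 below. With the underside 48 or less below (aim at 46) the lugs clear the lips and the pot turns anticlockwise from above; the other way is blocked.
- seat (a point): where the centre of the pot's underside is when locked, 51 below the mouth. Turned 50 to 60 degrees from the middle of the gate, the lugs lie over seats 3 deep in the lips (rigid stop at 60); let down there, they drop in, and the spring keeps the pot there when it is released.
- oil_pot: a wider open steel pot without lugs: outer diameter 80, 52 tall, same kind of black bar handle (20 x 20, ending 135 from its axis along its own -x). Bystander, to be left alone. Origin: centre of its underside.
- gear: dark steel gear lying flat, 108 across, 32 tall. Bystander. Origin: centre of its underside.
- can: spray can, 54 diameter, 150 tall. Bystander. Origin: centre of its underside.
- wrench: steel spanner, 170 long, lying flat. Bystander. Origin: under its middle.
- discs: stack of grinding discs, 100 diameter, 24 tall. Bystander. Origin: centre of its underside.
- block: wooden block 90 x 45 x 45. Bystander. Origin: centre of its underside.
- roll: upright abrasive roll, 40 diameter, 50 tall. Bystander. Origin: centre of its underside.
Mind the look-alikes: they are no part of the job. What is shaped like the pot but orange is not meant.

How it is judged:
By the outcome, as a careful person would: the job done as asked, in the order asked, and still so for the second after the job is handed in, with the robot touching nothing.
It also fails if it takes over 72 s, if anything falls off the work surface, if the arm or the gripper's body presses on something with over 40 N, if the wrist force passes 120 N, or if a joint passes its speed limit or range.

ROBOT

A 6-joint arm with a two-finger parallel gripper is mounted at the origin on the work surface. World frame = base frame: x ahead of the robot, y to its left, z up, the work surface at z = 0. Lengths are in m, angles in rad, forces in N, time in s.
With the tool pointing down it reaches from about 0.375 to 0.975 m from the base axis. Payload 3.8 kg.
Tool frame: the origin (TCP) lies at the very end of the fingers, on their centre line; the grasp point (between the pads) lies 19 mm behind it; z points along the fingers, y is the line along which they close (so a half turn about z gives the same grasp; the last joint's range is limited). The gripper opens to 85 mm and grips with 20 to 120 N. Pads are 22 mm wide; open, the fingers measure 114 mm over their backs; the gripper's body (76 mm by 85 mm) begins 54 mm behind the grasp point. The pads swing forward as they close: fully open they stand 13 mm farther back than shut.
Start: joints at [-1.354, 0.264, 1.604, -0, 1.274, -0.037], TCP at [0.169, -0.653, 0.231] pointing down, gripper open.
Joint ranges: [-2.63, 2.63], [-0.94, 2.18], [0.31, 2.57], [-1.31, 4.45], [0, 2.66], [-2.55, 2.55]. Speed limits (rad/s): [2.57, 2.57, 3.14, 3.14, 3.14, 3.14].

INTERFACE

Orientations are given as a rotation vector (axis times angle).
In Python, from workcell import read_state, read_camera, calibration, finish_job gives the robot as it stands.
- The arm moves only by the tool step_arm, never from a script. Its argument "commands" is a list of rows, each an object of numbers: "fingers": the gripper's target within -1 to 1 (shut at 1, half-way at 0, fully open at -1); "dx", "dy", "dz": the shift along the tool's x, y, z in m; "roll": the turn about the tool's z in degrees. In form: [{"fingers": .., "dx": .., "dy": .., "dz": .., "roll": ..}, ...]. A call has 1 to 8 rows; each row is the pose to reach, as a shift and turn from the pose commanded when the call began, along the tool's axes at that moment; what a row does not reach only later rows make up. A row lasts 1/8 s, in which the tool goes at most 62.5 mm and 10.7 degrees, less where a joint would pass 70% of its speed; a pose out of reach is approached as far as the arm can. A call with a gripper value outside its range is refused whole. The fingers move at their own pace and stop on an object; "squeeze" is the grip in N (left out, the last holds). Time passes only in rows, so rows that repeat a pose let the fingers close. It gives the time, the measured TCP pose, the force, the opening and the grip force at its end, in the units of the state.
- read_state(): the state, without advancing time (a new reading comes with each control period).
- read_camera(name): name is "scene" or "side" or "wrist"; returns (picture, depth): 420x560x3 uint8, blue, green, red; 420x560 float32, m along the optical axis (not along the pixel's ray), 0 where there is no reading.
- calibration(name): a dict with "intrinsics" (3x3 intrinsics, pixels), "k1" (the pictures are not rectified: a ray, as slopes to the right and down, at radius r is drawn at 1 + k1 r^2 times it, then the intrinsics apply), "world_to_cam" (4x4, takes a point from world to camera coordinates). Camera axes: x right, y up, looking along -z (the intrinsics and any distortion apply to the point x, -y, -z); pixel columns grow to the right and rows downward; lengths in m; the calibration is good to about 2 mm. A picture is of the moment at which its call begins: read the wrist's pose just before it. calibration takes no time and is no camera call; for the wrist camera it gives the pose at the moment of the call.
- finish_job(): hands the job in; it is judged then, once.
The state is a dict: "time": time; "q": joint angles; "joint_vel": joint speeds; "joint_torque": joint torques, N m; "tool_pos": TCP position; "tcp_rot": TCP orientation; "wrist_force": force on the tool from outside, world axes, zero at the start; "torque": the same for the moment, N m; "width": opening from 0.0 (shut) to 1.0 (fully open); "grip_force": force on a finger pad.
Only numpy, scipy, OpenCV 4.12 (cv2) and the standard library are available. Lean on these libraries where they do the work, as an engineer would, in place of code of your own. Each camera call takes 0.05 s, during which the arm holds its last target. There are 200 camera calls.

## Working session

There is one attempt and no reset: what is moved stays moved. The work goes in short steps, Python scripts to look and compute and a tool call to move; the robot and the scene stay as the last step left them, time stands still between calls to the robot, and variables do not carry over. Pictures are saved under pics/ and viewed, at most 10 in all, crops included, and the job is handed in when it is done.

Besides the shell and the picture viewer there is one more tool, called by a JSON object that holds its "name" and its "arguments". step_arm: Moves the arm, as the interface text tells. Its arguments: {"type":"object","properties":{"commands":{"type":"array","items":{"type":"object","properties":{"fingers":{"type":"number"},"dx":{"type":"number"},"dy":{"type":"number"},"dz":{"type":"number"},"roll":{"type":"number"}}}},"squeeze":{"type":"number"}},"required":["commands"]}

```bash
mkdir -p pics; ls
cat > h.py <<'E'
import numpy as np,cv2
from workcell import *
def grab(n):
    c=calibration(n);p,d=read_camera(n);return p,d,c
def world(c,d,u,v):
    u=np.asarray(u,float);v=np.asarray(v,float);K=np.array(c["intrinsics"]);k=c["k1"]
    x=(u-K[0,2])/K[0,0];y=(v-K[1,2])/K[1,1]
    rd=np.hypot(x,y);r=rd.copy()
    for _ in range(20): r=rd/(1+k*r*r)
    s=1/(1+k*r*r);x=x*s;y=y*s
    P=np.stack([x*d,-y*d,-d,np.ones_like(d)],-1)
    return (P@np.linalg.inv(np.array(c["world_to_cam"])).T)[...,:3]
def cloud(n):
    p,d,c=grab(n);v,u=np.mgrid[:420,:560]
    W=world(c,d,u,v);W[d<=0]=np.nan
    return p,d,c,W
E
python3 - <<'E'
from h import *
s=read_state();print({k:np.round(v,3) for k,v in s.items()})
for n in("scene","side"):
    p,d,c,W=cloud(n);np.savez(f"{n}.npz",p=p,d=d,W=W);cv2.imwrite(f"pics/{n}0.png",p)
    print(n,np.round(np.linalg.inv(c["world_to_cam"])[:3,3],3))
E
```

```text
pics
{'time': np.float64(0.0), 'q': array([-1.354,  0.265,  1.605,  0.   ,  1.274, -0.037]), 'joint_vel': array([-0.001,  0.001,  0.   ,  0.   , -0.   , -0.002]), 'joint_torque': array([ 0.0000e+00, -5.1511e+01, -3.6731e+01,  0.0000e+00,  1.3000e-02,
       -0.0000e+00]), 'tool_pos': array([ 0.169, -0.653,  0.23 ]), 'tcp_rot': array([-3.114, -0.397,  0.   ]), 'wrist_force': array([-0.298,  0.139, -0.402]), 'torque': array([ 0.011, -0.044, -0.039]), 'grip_force': np.float64(0.0), 'width': np.float64(0.998)}
scene [1.645 0.073 1.4  ]
side [0.17  0.671 0.961]
```

View pics/scene0.png

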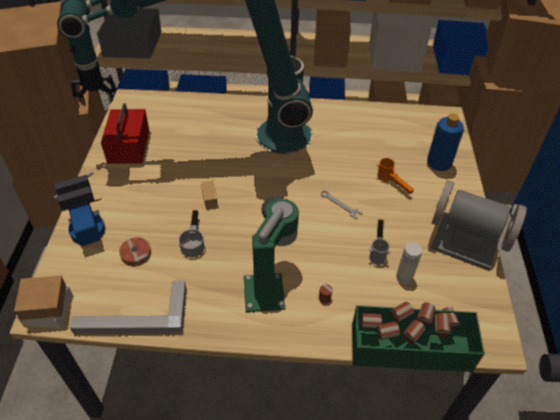

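View pics/side0.png

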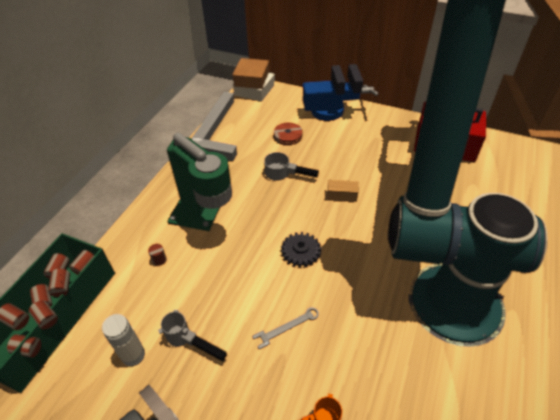

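The scene view shows dark-handled pots at (192,242) and (379,250). The right one, by the can, looks narrower. The separator is at (265,250) and the orange decoy at (390,172). Side view has the same pots at (277,165) and (175,325). I'll measure them now.

```bash
cat > m.py <<'E'
from h import *
from scipy.ndimage import label
D={n:np.load(n+".npz") for n in("scene","side")}
for n,D_ in D.items():
    W=D_["W"];p=D_["p"]
    print(n)
    z=W[...,2];ok=np.isfinite(z)&(z>0.012)&(W[...,0]>0.2)&(W[...,0]<1.3)&(abs(W[...,1])<.8)
    L,k=label(ok)
    for i in range(1,k+1):
        m=L==i
        if m.sum()<40: continue
        v,u=np.nonzero(m);Q=W[m]
        print(int(u.mean()),int(v.mean()),m.sum(),"min",np.round(np.nanmin(Q,0),3),"max",np.round(np.nanmax(Q,0),3),"bgr",p[m].mean(0).astype(int))
E
python3 m.py
python3 - <<'E'
import cv2,numpy as np
a=cv2.imread("pics/scene0.png");b=cv2.imread("pics/side0.png")
f=lambda im,x,y,w,h:cv2.resize(im[y:y+h,x:x+w],(400,300),interpolation=cv2.INTER_CUBIC)
o=np.vstack([np.hstack([f(a,340,200,100,75),f(a,150,200,100,75)]),np.hstack([f(b,140,300,100,75),f(b,150,130,120,90)])])
cv2.imwrite("pics/crop1.png",o)
E
```

```text
scene
260 11 239 min [ 0.2   -0.094  0.581] max [ 0.212 -0.045  0.674] bgr [27 28 17]
77 35 1257 min [ 0.2   -0.683  0.359] max [ 0.245 -0.515  0.626] bgr [33 36 34]
287 115 159 min [ 0.2   -0.008  0.224] max [0.211 0.051 0.301] bgr [17 18 19]
121 150 887 min [ 0.2   -0.661  0.012] max [ 0.234 -0.518  0.124] bgr [ 9 12 63]
393 177 389 min [0.202 0.352 0.012] max [0.321 0.479 0.08 ] bgr [ 17  60 117]
79 209 2194 min [ 0.333 -0.764  0.013] max [ 0.645 -0.555  0.166] bgr [60 47 38]
469 225 4240 min [0.349 0.497 0.012] max [0.617 0.756 0.224] bgr [61 66 69]
208 193 333 min [ 0.323 -0.273  0.012] max [ 0.425 -0.205  0.06 ] bgr [ 70 108 139]
270 252 3609 min [ 0.356 -0.08   0.012] max [0.82  0.077 0.301] bgr [50 64 51]
513 227 583 min [0.428 0.707 0.07 ] max [0.622 0.785 0.221] bgr [73 82 91]
191 237 558 min [ 0.458 -0.304  0.012] max [ 0.638 -0.222  0.059] bgr [56 63 70]
379 245 484 min [0.452 0.308 0.012] max [0.62  0.368 0.077] bgr [51 57 63]
134 250 679 min [ 0.577 -0.494  0.012] max [ 0.682 -0.391  0.038] bgr [ 60  80 127]
408 262 717 min [0.629 0.392 0.012] max [0.691 0.445 0.163] bg
[... 1062 characters left out ...]
19 29 39]
204 224 45 min [0.677 0.009 0.012] max [0.706 0.041 0.019] bgr [28 36 29]
300 248 990 min [ 0.358 -0.051  0.012] max [0.466 0.061 0.036] bgr [50 54 62]
48 303 9058 min [0.818 0.251 0.012] max [0.968 0.592 0.145] bgr [31 45 48]
156 253 278 min [0.73  0.153 0.012] max [0.77  0.193 0.054] bgr [ 43  64 106]
187 335 1165 min [0.452 0.305 0.012] max [0.616 0.372 0.073] bgr [50 61 69]
122 338 1327 min [0.629 0.397 0.012] max [0.683 0.45  0.154] bgr [104 123 134]
156 404 593 min [0.424 0.502 0.111] max [0.519 0.551 0.218] bgr [101 123 146]
321 405 311 min [0.2   0.351 0.012] max [0.252 0.414 0.072] bgr [  9  62 141]
132 415 168 min [0.482 0.544 0.137] max [0.525 0.571 0.197] bgr [64 79 89]
```

View pics/crop1.png

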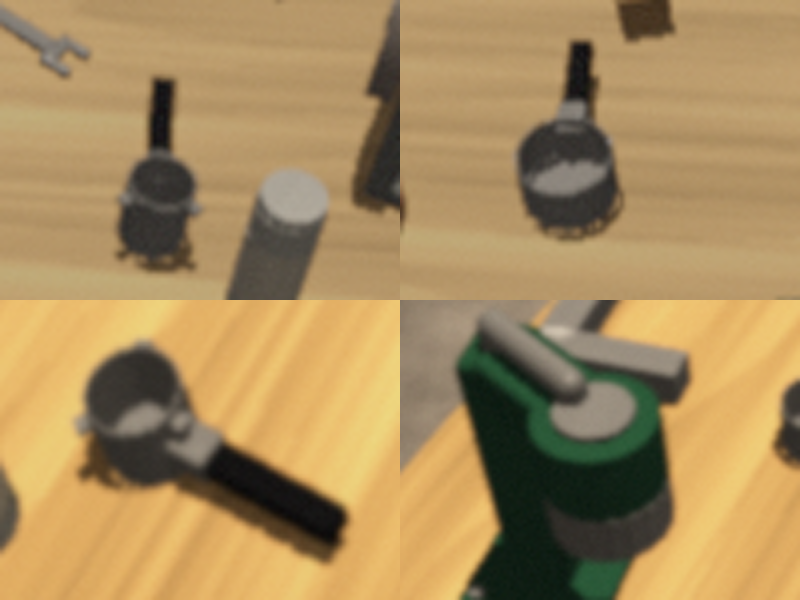

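The crop confirms it. The pot with lugs is the right one, at scene (379,250), with its handle pointing roughly along world -x. Next I'll fit its axis, its handle and the separator head.

```bash
cat > m2.py <<'E'
from h import *
from scipy.optimize import least_squares
def circ(P,r,c0):
    f=lambda q:np.hypot(P[:,0]-q[0],P[:,1]-q[1])-r
    return least_squares(f,c0,loss="soft_l1",f_scale=.002)
for n in("scene","side"):
    D=np.load(n+".npz");W=D["W"];p=D["p"].astype(int)
    x,y,z=W[...,0],W[...,1],W[...,2]
    ok=np.isfinite(z)
    near=ok&(x>.44)&(x<.64)&(y>.29)&(y<.385)
    dark=(p.max(-1)<45)
    h=near&dark&(z>.036)&(z<.05)&(x<.55)
    P=W[h];c=P.mean(0);a=np.linalg.svd((P-c)[:,:2])[2][0];a*=-np.sign(a[0])
    t=(P-c)[:,:2]@a
    print(n,"handle top z",np.round(np.median(P[:,2]),4),"centre",c.round(4),"yaw",np.degrees(np.arctan2(a[1],a[0])).round(1),"tip",(c[:2]+a*np.percentile(t,99)).round(4),len(P))
    w=near&(x>.555)&(z>.012)&(z<.053)
    r=circ(W[w],.028,[.59,.34]);print(" pot axis",r.x.round(4),abs(r.fun).mean().round(4),"rim z",np.nanpercentile(z[near&(x>.55)],98).round(4))
    # head
    hd=ok&(x>.5)&(x<.72)&(abs(y)<.12)&(z>.17)&(z<.255)&(p[...,1]<250)
    f=lambda q,P:np.hypot(P[:,0]-q[0],P[:,1]-q[1])-.048
    P=W[hd];
    for s in range(6):
        if s==0: r=circ(P,.048,[.61,.03])
        else: r=circ(P[abs(np.hypot(*(P[:,:2]-r.x).T)-.048)<.004],.048,r.x)
    print(" head",r.x.round(4),abs(r.fun).mean().round(4),len(r.fun))
    tp=ok&(x>.5)&(x<.9)&(abs(y)<.15)&(z>.256)&(z<.272)&(np.hypot(x-r.x[0],y-r.x[1])<.06)
    print(" head top z",np.median(z[tp]).round(4))
    Q=W[ok&(z>.2)&(z<.27)&(abs(y)<.12)&(x>.62)&(np.hypot(x-r.x[0],y-r.x[1])>.055)]
    if len(Q)>10:print(" column",Q.min(0).round(3),Q.max(0).round(3))
    F=W[ok&(z>.006)&(z<.018)&(x>.6)&(x<.9)&(y<.1)&(y>-.12)]
    print(" foot rect",cv2.minAreaRect((F[:,:2]*1000).astype(np.float32)))
E
python3 m2.py
```

```text
scene handle top z 0.0438 centre [0.4981 0.3475 0.0434] yaw 173.3 tip [0.4656 0.3514] 58
 pot axis [0.5889 0.339 ] 0.003 rim z 0.0709
 head [0.6392 0.0292] 0.0013 289
 head top z 0.2667
 column [ 0.674 -0.046  0.2  ] [0.779 0.037 0.27 ]
 foot rect ((750.4835205078125, -10.080757141113281), (297.863525390625, 218.96295166015625), 0.032076310366392136)
side handle top z 0.0416 centre [0.494  0.3532 0.0416] yaw 174.5 tip [0.4542 0.357 ] 255
 pot axis [0.5856 0.3408] 0.0016 rim z 0.0697
 head [0.6406 0.0298] 0.0011 938
 head top z 0.2645
 column [ 0.673 -0.044  0.2  ] [0.773 0.038 0.27 ]
 foot rect ((769.0910034179688, 9.009330749511719), (200.7712860107422, 87.8276138305664), 7.1946587562561035)
```

{"name": "step_arm", "arguments": {"commands": [{"fingers":-1,"dx":0.41,"dy":-0.26,"dz":-0.17,"roll":-80},{"fingers":-1,"dx":0.41,"dy":-0.26,"dz":-0.17,"roll":-80},{"fingers":-1,"dx":0.41,"dy":-0.26,"dz":-0.17,"roll":-80},{"fingers":-1,"dx":0.41,"dy":-0.26,"dz":-0.17,"roll":-80},{"fingers":-1,"dx":0.41,"dy":-0.26,"dz":-0.17,"roll":-80},{"fingers":-1,"dx":0.41,"dy":-0.26,"dz":-0.17,"roll":-80},{"fingers":-1,"dx":0.41,"dy":-0.26,"dz":-0.17,"roll":-80},{"fingers":-1,"dx":0.41,"dy":-0.26,"dz":-0.17,"roll":-80}]}}

```text
time: 1.1
tool_pos: [0.4926, -0.307, 0.3967]
tcp_rot: [-2.127, -2.311, 0.0]
wrist_force: [0.4, -0.6, -0.3]
width: 1.0
grip_force: 0.0
```

```bash
cat > go.py <<'E'
import sys
from h import *
from scipy.spatial.transform import Rotation as R
def go(x,y,z,th):
    s=read_state();M=R.from_rotvec(s["tcp_rot"]).as_matrix()
    d=M.T@(np.array([x,y,z])-s["tool_pos"]);a=np.degrees(np.arctan2(M[1,0],M[0,0]))
    print("pos",np.round(s["tool_pos"],4),"th",a.round(2),"zaxis",M[:,2].round(3),"-> d",d.round(4),"roll",round((a-th+180)%360-180,2))
if __name__=="__main__": go(*map(float,sys.argv[1:5]))
E
cat > m3.py <<'E'
from h import *
from scipy.optimize import least_squares
D=np.load("scene.npz"),np.load("side.npz");O=np.array([.640,.0295])
for d in D:
    W=d["W"];p=d["p"].astype(int);x,y,z=np.moveaxis(W,-1,0)
    g=np.isfinite(z)&(p[...,1]>p[...,2]+8)&(p[...,1]>p[...,0])&(abs(y)<.15)&(x>.6)&(x<.9)
    F=W[g&(z>.007)&(z<.017)][:,:2];C=W[g&(z>.03)&(z<.25)];C=C[np.hypot(*(C[:,:2]-O).T)>.053][:,:2]
    def rect(P,a,b,yaw):
        c,s=np.cos(yaw),np.sin(yaw);q=(P-O)@np.array([[c,-s],[s,c]])-[.1,-.06]
        return np.maximum(abs(q[:,0])-a,abs(q[:,1])-b)
    best=[]
    for t in np.arange(-20,21,1.):
        yaw=np.radians(t)
        best.append((np.minimum(abs(rect(C,.025,.03,yaw)),.01).mean()*1e3, np.maximum(rect(F,.065,.06,yaw),0).mean()*1e3,t))
    b=np.array(best)
    print(len(F),len(C),"col",b[b[:,0].argsort()[:3]].round(2).tolist(),"foot",b[b[:,1].argsort()[:4]].round(2).tolist())
E
python3 m3.py; python3 go.py .487 .3525 .2 172.8
```

```text
581 891 col [[1.83, 0.0, 8.0], [1.86, 0.0, 9.0], [2.18, 0.03, 7.0]] foot [[2.32, 0.0, 10.0], [1.86, 0.0, 9.0], [1.83, 0.0, 8.0], [2.18, 0.03, 7.0]]
584 830 col [[1.97, 0.05, 9.0], [2.19, 0.02, 10.0], [2.9, 0.17, 8.0]] foot [[3.24, 0.01, 11.0], [2.19, 0.02, 10.0], [4.49, 0.03, 12.0], [5.7, 0.05, 13.0]]
pos [ 0.4926 -0.307   0.3967] th 94.74 zaxis [-0.  0. -1.] -> d [0.6576 0.049  0.1969] roll -78.06
```

{"name": "step_arm", "arguments": {"commands": [{"dx":0.658,"dy":0.049,"dz":0.197,"roll":-78},{"dx":0.658,"dy":0.049,"dz":0.197,"roll":-78},{"dx":0.658,"dy":0.049,"dz":0.197,"roll":-78},{"dx":0.658,"dy":0.049,"dz":0.197,"roll":-78},{"dx":0.658,"dy":0.049,"dz":0.197,"roll":-78},{"dx":0.658,"dy":0.049,"dz":0.197,"roll":-78},{"dx":0.658,"dy":0.049,"dz":0.197,"roll":-78},{"dx":0.658,"dy":0.049,"dz":0.197,"roll":-78}]}}

```text
invalid input
```

```bash
python3 go.py .487 .3525 .2 172.8
```

```text
pos [ 0.4926 -0.307   0.3967] th 94.74 zaxis [-0.  0. -1.] -> d [0.6576 0.049  0.1969] roll -78.06
```

{"name": "step_arm", "arguments": {"commands": [{"fingers":-1,"dx":0.45,"dy":0.034,"dz":0.13,"roll":-60},{"fingers":-1,"dx":0.45,"dy":0.034,"dz":0.13,"roll":-60},{"fingers":-1,"dx":0.45,"dy":0.034,"dz":0.13,"roll":-60},{"fingers":-1,"dx":0.45,"dy":0.034,"dz":0.13,"roll":-60},{"fingers":-1,"dx":0.45,"dy":0.034,"dz":0.13,"roll":-60},{"fingers":-1,"dx":0.45,"dy":0.034,"dz":0.13,"roll":-60},{"fingers":-1,"dx":0.45,"dy":0.034,"dz":0.13,"roll":-60},{"fingers":-1,"dx":0.45,"dy":0.034,"dz":0.13,"roll":-60}]}}

```text
time: 2.1
tool_pos: [0.4886, 0.1452, 0.2648]
tcp_rot: [-0.688, -3.063, 0.001]
wrist_force: [0.6, -1.2, 1.3]
width: 1.0
grip_force: 0.0
```

```bash
python3 go.py .487 .3525 .2 172.8
```

```text
pos [0.4886 0.1452 0.2648] th 154.69 zaxis [-0.002 -0.    -1.   ] -> d [0.09   0.1868 0.0648] roll -18.11
```

{"name": "step_arm", "arguments": {"commands": [{"fingers":-1,"dx":0.09,"dy":0.187,"dz":0.065,"roll":-18},{"fingers":-1,"dx":0.09,"dy":0.187,"dz":0.065,"roll":-18},{"fingers":-1,"dx":0.09,"dy":0.187,"dz":0.065,"roll":-18},{"fingers":-1,"dx":0.09,"dy":0.187,"dz":0.065,"roll":-18},{"fingers":-1,"dx":0.09,"dy":0.187,"dz":0.065,"roll":-18},{"fingers":-1,"dx":0.09,"dy":0.187,"dz":0.065,"roll":-18}]}}

```text
time: 2.85
tool_pos: [0.489, 0.3495, 0.2013]
tcp_rot: [-0.204, -3.135, 0.001]
wrist_force: [-0.7, -0.1, -0.6]
width: 0.999
grip_force: 0.0
```

```bash
cat > m4.py <<'E'
from h import *
from m2 import circ
from go import go
p,d,c,W=cloud("wrist");cv2.imwrite("pics/wrist1.png",p);np.savez("wrist1.npz",p=p,W=W)
x,y,z=np.moveaxis(W,-1,0);p=p.astype(int);ok=np.isfinite(z)
h=ok&(p.max(-1)<60)&(z>.036)&(z<.05)&(x>.44)&(x<.55)&(y>.3)&(y<.4)
P=W[h];r=cv2.minAreaRect((P[:,:2]*1000).astype(np.float32));print("handle",len(P),P.mean(0).round(4),r)
w=ok&(z>.012)&(z<.071)&(x>.555)&(x<.64)&(y>.3)&(y<.38);print(w.sum())
if w.sum()>20:
  t=ok&(z>.066)&(z<.074)&(x>.55)&(x<.63)&(y>.3)&(y<.38)
  r=circ(W[t],.0245,[.587,.34]);print("rim",r.x.round(4),abs(r.fun).mean(),t.sum())
  t=w&(z<.053);r=circ(W[t],.028,[.587,.34]);print("wall",r.x.round(4),abs(r.fun).mean(),t.sum())
go(.487,.3525,.1,172.8)
E
python3 m4.py | grep -v "^ \|^sc\|^si"
```

```text
handle 1661 [0.495  0.3487 0.0426] ((500.404052734375, 347.23614501953125), (22.788875579833984, 95.87213134765625), 85.63322448730469)
2629
rim [0.5863 0.3393] 0.002333299204622131 520
wall [0.5846 0.3396] 0.0009547799004167138 1375
pos [0.4893 0.3492 0.2017] th 172.5 zaxis [ 0. -0. -1.] -> d [0.0027 0.0031 0.1017] roll -0.3
```

View pics/wrist1.png

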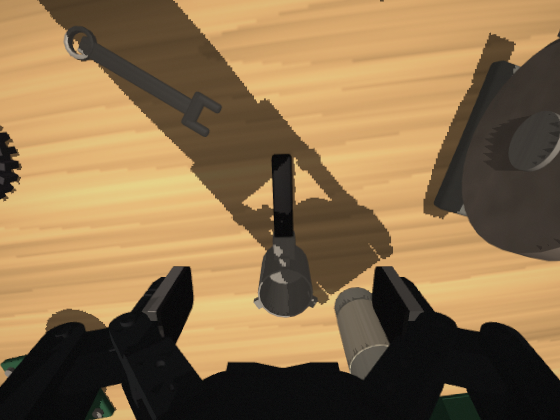

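The wrist view shows the handle at (282,195) between the fingers and the pot rim at (285,292). The handle angle is about 174.5° and the axis is at about (0.586, 0.340). Descending.

{"name": "step_arm", "arguments": {"commands": [{"fingers":-1,"dx":0.003,"dy":0,"dz":0.06,"roll":-2},{"fingers":-1,"dx":0.003,"dy":0,"dz":0.12,"roll":-2},{"fingers":-1,"dx":0.003,"dy":0,"dz":0.14,"roll":-2},{"fingers":-1,"dx":0.003,"dy":0,"dz":0.14,"roll":-2},{"fingers":-1,"dx":0.003,"dy":0,"dz":0.14,"roll":-2}]}}

```text
time: 3.52
tool_pos: [0.4885, 0.3515, 0.0645]
tcp_rot: [0.15, 3.134, 0.004]
wrist_force: [1.0, -0.7, 0.2]
width: 1.0
grip_force: 0.0
```

```bash
python3 go.py .4863 .3494 .013 174.5
```

```text
pos [0.4885 0.3515 0.0645] th 174.51 zaxis [ 0.004  0.003 -1.   ] -> d [ 0.0022 -0.0025  0.0515] roll 0.01
```

{"name": "step_arm", "arguments": {"commands": [{"fingers":-1,"dx":0.002,"dy":-0.002,"dz":0.03,"roll":0},{"fingers":-1,"dx":0.002,"dy":-0.002,"dz":0.051,"roll":0},{"fingers":-1,"dx":0.002,"dy":-0.002,"dz":0.051,"roll":0},{"fingers":-1,"dx":0.002,"dy":-0.002,"dz":0.051,"roll":0}]}}

```text
time: 4.03
tool_pos: [0.4858, 0.3499, 0.013]
tcp_rot: [0.149, 3.135, 0.004]
wrist_force: [-0.0, 0.3, 0.1]
width: 1.004
grip_force: 0.0
```

```bash
python3 go.py .4863 .3494 .013 174.5
```

```text
pos [0.4858 0.3499 0.013 ] th 174.54 zaxis [ 0.003  0.002 -1.   ] -> d [-0.0006 -0.0005 -0.    ] roll 0.04
```

{"name": "step_arm", "arguments": {"commands": [{"fingers":1,"dx":0,"dy":0,"dz":0,"roll":0},{"fingers":1,"dx":0,"dy":0,"dz":0,"roll":0},{"fingers":1,"dx":0,"dy":0,"dz":0,"roll":0},{"fingers":1,"dx":0,"dy":0,"dz":0,"roll":0},{"fingers":1,"dx":0,"dy":0,"dz":0,"roll":0},{"fingers":1,"dx":0,"dy":0,"dz":0,"roll":0}], "squeeze": 90}}

```text
time: 4.78
tool_pos: [0.484, 0.3488, 0.0107]
tcp_rot: [-0.15, -3.138, -0.0]
wrist_force: [-1.1, -1.3, 2.8]
width: 0.216
grip_force: 88.2
```

```bash
python3 go.py .4863 .3494 .04 174.5
```

```text
pos [0.484  0.3488 0.0107] th 174.54 zaxis [-0.  0. -1.] -> d [-0.0022  0.0008 -0.0293] roll 0.04
```

{"name": "step_arm", "arguments": {"commands": [{"fingers":1,"dx":0,"dy":0,"dz":-0.03,"roll":0},{"fingers":1,"dx":0,"dy":0,"dz":-0.06,"roll":0},{"fingers":1,"dx":0,"dy":0,"dz":-0.08,"roll":0},{"fingers":1,"dx":0,"dy":0,"dz":-0.08,"roll":0},{"fingers":1,"dx":0,"dy":0,"dz":-0.08,"roll":0},{"fingers":1,"dx":0,"dy":0,"dz":-0.08,"roll":0}]}}

```text
time: 5.52
tool_pos: [0.4829, 0.348, 0.0887]
tcp_rot: [-0.15, -3.135, 0.003]
wrist_force: [-0.4, -0.0, -3.1]
width: 0.218
grip_force: 88.5
```

```bash
cat > m5.py <<'E'
from h import *
from go import go
from scipy.spatial.transform import Rotation as R
from scipy.optimize import least_squares
def pot(n,z0):   # pot in the tool frame; z0 = underside height
    s=read_state();p,d,c,W=cloud(n);cv2.imwrite(f"pics/{n}_{s['time']:.2f}.png",p)
    M=R.from_rotvec(s["tcp_rot"]).as_matrix();T=(W-s["tool_pos"])@M
    ok=np.isfinite(T[...,0])&(T[...,0]<-.06)&(T[...,0]>-.15)&(abs(T[...,1])<.045)
    h=W[...,2]-z0
    w=ok&(h>.006)&(h<.052);P=T[w][:,:2];q=np.array([-.1,0])
    for _ in range(5):
        r=least_squares(lambda q:np.hypot(*(P-q).T)-.028,q,loss="soft_l1",f_scale=.002);q=r.x
        P=P[abs(np.hypot(*(P-q).T)-.028)<.005]
    rim=ok&(h>.055)&(h<.085);Q=W[rim];Q=Q[abs(np.hypot(*(T[rim][:,:2]-q).T)-.0255)<.004]
    print(n,"axis in tool",q.round(4),abs(r.fun).mean().round(4),len(P),"world",(s["tool_pos"]+M@[*q,0]).round(4),"rim z pct50/90",np.percentile(Q[:,2],[50,90]).round(4) if len(Q) else None)
    B=Q[Q[:,2]>np.percentile(Q[:,2],60)] if len(Q)>30 else Q
    if len(B)>20:
        A=np.c_[B[:,:2]-B[:,:2].mean(0),np.ones(len(B))];k=np.linalg.lstsq(A,B[:,2],rcond=None)[0];print("  rim tilt deg",np.degrees(k[:2]).round(2))
if __name__=="__main__":
    for n in("wrist","scene","side"): pot(n,read_state()["tool_pos"][2]-.0107)
    s=read_state();print(s["wrist_force"].round(2),s["torque"].round(2))
    go(.57,.16,.08,150)
E
python3 m5.py
```

```text
wrist axis in tool [-0.1  0. ] nan 0 world [0.5824 0.3384 0.0885] rim z pct50/90 None
scene axis in tool [-0.1053  0.0007] 0.0021 223 world [0.5879 0.3388 0.0887] rim z pct50/90 [0.143  0.1499]
  rim tilt deg [-1.64 -0.06]
side axis in tool [-0.1012  0.0013] 0.0014 453 world [0.5841 0.3398 0.089 ] rim z pct50/90 [0.1413 0.1472]
  rim tilt deg [0.85 1.23]
[-0.44  0.55 -2.4 ] [ 0.06  0.17 -0.04]
pos [0.4834 0.3483 0.0894] th 174.54 zaxis [-0.002 -0.001 -1.   ] -> d [-0.1041 -0.1792  0.0095] roll 24.54m5.py:15: RuntimeWarning: Mean of empty slice.
  print(n,"axis in tool",q.round(4),abs(r.fun).mean().round(4),len(P),"world",(s["tool_pos"]+M@[*q,0]).round(4),"rim z pct50/90",np.percentile(Q[:,2],[50,90]).round(4) if len(Q) else None)
  ret = ret.dtype.type(ret / rcount)
```

{"name": "step_arm", "arguments": {"commands": [{"fingers":1,"dx":-0.05,"dy":-0.09,"dz":0.003,"roll":12},{"fingers":1,"dx":-0.05,"dy":-0.09,"dz":0.003,"roll":12},{"fingers":1,"dx":-0.104,"dy":-0.179,"dz":0.003,"roll":25},{"fingers":1,"dx":-0.104,"dy":-0.179,"dz":0.003,"roll":25},{"fingers":1,"dx":-0.104,"dy":-0.179,"dz":0.003,"roll":25},{"fingers":1,"dx":-0.104,"dy":-0.179,"dz":0.003,"roll":25},{"fingers":1,"dx":-0.104,"dy":-0.179,"dz":0.003,"roll":25}]}}

```text
time: 6.55
tool_pos: [0.5698, 0.1617, 0.0873]
tcp_rot: [-0.823, -3.031, -0.0]
wrist_force: [0.1, -0.3, -3.0]
width: 0.217
grip_force: 88.7
```

```bash
cat > t.py <<'E'
# t.py phi underside_mm [cx cy]: TCP target for the pot on the collar axis, handle at world angle phi
import sys
from go import *
from workcell import read_state
RAD,ZO=.1025,.0107
a=[float(v) for v in sys.argv[1:]];ph=np.radians(a[0]);C=a[2:4] or [.640,.0295]
go(C[0]+RAD*np.cos(ph),C[1]+RAD*np.sin(ph),a[1]/1000+ZO,a[0])
s=read_state();print("F",s["wrist_force"].round(1),"T",s["torque"].round(2),"grip",s["width"].round(3))
E
python3 t.py 134 83
```

```text
pos [0.5698 0.1617 0.0873] th 149.62 zaxis [-0.001  0.    -1.   ] -> d [-0.0286 -0.0509 -0.0064] roll 15.62Traceback (most recent call last):
  File "t.py", line 8, in <module>
    s=read_state();print("F",s["wrist_force"].round(1),"T",s["torque"].round(2),"grip",s["width"].round(3))
                                                                                       ^^^^^^^^^^^^^^^^
AttributeError: 'float' object has no attribute 'round'
```

{"name": "step_arm", "arguments": {"commands": [{"fingers":1,"dx":-0.015,"dy":-0.025,"dz":-0.003,"roll":8},{"fingers":1,"dx":-0.029,"dy":-0.051,"dz":-0.005,"roll":15.5},{"fingers":1,"dx":-0.029,"dy":-0.051,"dz":-0.005,"roll":15.5},{"fingers":1,"dx":-0.029,"dy":-0.051,"dz":-0.005,"roll":15.5},{"fingers":1,"dx":-0.029,"dy":-0.051,"dz":-0.005,"roll":15.5}]}}

```text
time: 7.18
tool_pos: [0.5695, 0.1031, 0.0925]
tcp_rot: [-1.224, -2.893, -0.0]
wrist_force: [0.3, -0.2, -2.4]
width: 0.219
grip_force: 88.8
```

```bash
sed -i 's/,"grip".*/,"grip",s["width"])/' t.py; python3 t.py 134 83
cat > m6.py <<'E'
from h import *
from scipy.optimize import least_squares
import sys
z0=float(sys.argv[1])
def fit(P,r,q):
    P=P[:,:2]
    for _ in range(6):
        s=least_squares(lambda q:np.hypot(*(P-q).T)-r,q,loss="soft_l1",f_scale=.002);q=s.x
        P=P[abs(np.hypot(*(P-q).T)-r)<.004]
    return q.round(4),len(P),abs(s.fun).mean().round(4)
for n in("scene","side"):
    p,d,c,W=cloud(n);z=W[...,2];ok=np.isfinite(z)&(np.hypot(W[...,0]-.64,W[...,1]-.03)<.07)
    cv2.imwrite(f"pics/{n}_m6.png",p[170:290,150:330] if n=="scene" else p[110:250,130:310])
    w=W[ok&(z>z0+.008)&(z<z0+.05)]
    print(n,"pot",fit(w,.028,[.64,.03]) if len(w)>20 else len(w),"collar",fit(W[ok&(z>.163)&(z<.2)],.047,[.64,.03]),"head",fit(W[ok&(z>.206)&(z<.255)],.048,[.64,.03]))
E
python3 m6.py .083
```

```text
pos [0.5695 0.1031 0.0925] th 134.16 zaxis [-0.  0. -1.] -> d [ 0.0006 -0.0005 -0.0012] roll 0.16
F [ 0.3 -0.2 -2.4] T [0.17 0.19 0.02] grip 0.21888724220310696
scene pot (array([0.6414, 0.0305]), 114, np.float64(0.0013)) collar (array([0.64  , 0.0291]), 138, np.float64(0.0013)) head (array([0.6377, 0.0318]), 86, np.float64(0.0012))
side pot 1 collar (array([0.6376, 0.0308]), 76, np.float64(0.0007)) head (array([0.6379, 0.0302]), 95, np.float64(0.0006))
```

{"name": "step_arm", "arguments": {"commands": [{"fingers":1,"dx":0.001,"dy":0,"dz":-0.004,"roll":0},{"fingers":1,"dx":0.001,"dy":0,"dz":-0.008,"roll":0},{"fingers":1,"dx":0.001,"dy":0,"dz":-0.011,"roll":0},{"fingers":1,"dx":0.001,"dy":0,"dz":-0.013,"roll":0},{"fingers":1,"dx":0.001,"dy":0,"dz":-0.013,"roll":0}]}}

```text
time: 7.9
tool_pos: [0.5692, 0.1026, 0.1058]
tcp_rot: [1.226, 2.892, 0.0]
wrist_force: [-0.1, 0.8, -3.1]
width: 0.22
grip_force: 88.8
```

```bash
python3 t.py 134 96
```

```text
pos [0.5692 0.1026 0.1058] th 134.04 zaxis [ 0.001  0.    -1.   ] -> d [ 0.0007  0.0002 -0.0009] roll 0.04
F [-0.1  0.8 -3.1] T [ 0.17  0.22 -0.01] grip 0.21986536738059978
```

{"name": "step_arm", "arguments": {"commands": [{"fingers":1,"dx":0.001,"dy":0,"dz":-0.001,"roll":0},{"fingers":1,"dx":0.001,"dy":0,"dz":-0.002,"roll":0},{"fingers":1,"dx":0.001,"dy":0,"dz":-0.002,"roll":0}]}}

```text
time: 8.28
tool_pos: [0.5683, 0.1034, 0.1076]
tcp_rot: [1.226, 2.892, 0.0]
wrist_force: [-0.1, -0.2, -2.3]
width: 0.216
grip_force: 88.8
```

{"name": "step_arm", "arguments": {"commands": [{"fingers":1,"dx":0,"dy":0,"dz":-0.001,"roll":0},{"fingers":1,"dx":0,"dy":0,"dz":-0.001,"roll":0}]}}

```text
time: 8.52
tool_pos: [0.5684, 0.1034, 0.1086]
tcp_rot: [1.226, 2.892, 0.0]
wrist_force: [-1.6, 0.1, -2.4]
width: 0.217
grip_force: 88.8
```

{"name": "step_arm", "arguments": {"commands": [{"fingers":1,"dx":0,"dy":0,"dz":-0.001,"roll":0},{"fingers":1,"dx":0,"dy":0,"dz":-0.001,"roll":0}]}}

```text
time: 8.78
tool_pos: [0.5681, 0.1034, 0.1094]
tcp_rot: [-1.226, -2.892, 0.0]
wrist_force: [0.7, 0.2, -2.9]
width: 0.221
grip_force: 88.7
```

{"name": "step_arm", "arguments": {"commands": [{"fingers":1,"dx":0,"dy":0,"dz":-0.001,"roll":0},{"fingers":1,"dx":0,"dy":0,"dz":-0.001,"roll":0}]}}

```text
time: 9.02
tool_pos: [0.5679, 0.1035, 0.1099]
tcp_rot: [-1.226, -2.892, 0.0]
wrist_force: [1.5, -0.3, -6.7]
width: 0.217
grip_force: 88.2
```

{"name": "step_arm", "arguments": {"commands": [{"fingers":1,"dx":0,"dy":0,"dz":-0.001,"roll":0},{"fingers":1,"dx":0,"dy":0,"dz":-0.001,"roll":0}]}}

```text
time: 9.28
tool_pos: [0.5676, 0.1035, 0.1106]
tcp_rot: [-1.226, -2.891, 0.001]
wrist_force: [2.0, 1.9, -11.3]
width: 0.216
grip_force: 88.1
```

Lip contact is at a TCP height of about 0.1095, roughly 4.5 N/mm. I'll probe at 7° steps: lower, turn about the pot axis, then press lightly again.

{"name": "step_arm", "arguments": {"commands": [{"fingers":1,"dx":0,"dy":0,"dz":0.003,"roll":0},{"fingers":1,"dx":-0.0008,"dy":-0.0125,"dz":0.003,"roll":-7},{"fingers":1,"dx":-0.0008,"dy":-0.0125,"dz":0.003,"roll":-7},{"fingers":1,"dx":-0.0008,"dy":-0.0125,"dz":0.0008,"roll":-7},{"fingers":1,"dx":-0.0008,"dy":-0.0125,"dz":0.0008,"roll":-7},{"fingers":1,"dx":-0.0008,"dy":-0.0125,"dz":0.0008,"roll":-7}]}}

```text
time: 10.02
tool_pos: [0.5597, 0.0939, 0.1102]
tcp_rot: [-1.048, -2.961, 0.001]
wrist_force: [0.8, -2.7, -8.3]
width: 0.218
grip_force: 88.4
```

{"name": "step_arm", "arguments": {"commands": [{"fingers":1,"dx":0,"dy":0,"dz":0.003,"roll":0},{"fingers":1,"dx":-0.0008,"dy":-0.0125,"dz":0.003,"roll":-7},{"fingers":1,"dx":-0.0008,"dy":-0.0125,"dz":0.003,"roll":-7},{"fingers":1,"dx":-0.0008,"dy":-0.0125,"dz":0,"roll":-7},{"fingers":1,"dx":-0.0008,"dy":-0.0125,"dz":0,"roll":-7},{"fingers":1,"dx":-0.0008,"dy":-0.0125,"dz":0,"roll":-7}]}}

```text
time: 10.78
tool_pos: [0.5526, 0.0842, 0.1103]
tcp_rot: [-0.865, -3.02, -0.0]
wrist_force: [2.9, -0.3, -9.2]
width: 0.218
grip_force: 88.5
```

```bash
python3 t.py 155 98.5 .639 .0297
```

```text
pos [0.5526 0.0842 0.1103] th 148.03 zaxis [-0.  0. -1.] -> d [-0.0004 -0.0129  0.0011] roll -6.97
F [ 2.9 -0.3 -9.2] T [0.37 0.22 0.12] grip 0.21797366277115826
```

{"name": "step_arm", "arguments": {"commands": [{"fingers":1,"dx":0,"dy":0,"dz":0.003,"roll":0},{"fingers":1,"dx":-0.0008,"dy":-0.0128,"dz":0.003,"roll":-7},{"fingers":1,"dx":-0.0008,"dy":-0.0128,"dz":0.003,"roll":-7},{"fingers":1,"dx":-0.0008,"dy":-0.0128,"dz":0.0003,"roll":-7},{"fingers":1,"dx":-0.0008,"dy":-0.0128,"dz":0.0003,"roll":-7},{"fingers":1,"dx":-0.0008,"dy":-0.0128,"dz":0.0003,"roll":-7}]}}

```text
time: 11.52
tool_pos: [0.5464, 0.0726, 0.11]
tcp_rot: [-0.679, -3.067, 0.0]
wrist_force: [1.5, -1.7, -7.2]
width: 0.217
grip_force: 88.7
```

{"name": "step_arm", "arguments": {"commands": [{"fingers":1,"dx":0,"dy":0,"dz":0.003,"roll":0},{"fingers":1,"dx":-0.0008,"dy":-0.0125,"dz":0.003,"roll":-7},{"fingers":1,"dx":-0.0008,"dy":-0.0125,"dz":0.003,"roll":-7},{"fingers":1,"dx":-0.0008,"dy":-0.0125,"dz":0,"roll":-7},{"fingers":1,"dx":-0.0008,"dy":-0.0125,"dz":0,"roll":-7},{"fingers":1,"dx":-0.0008,"dy":-0.0125,"dz":0,"roll":-7}]}}

```text
time: 12.28
tool_pos: [0.5418, 0.0611, 0.11]
tcp_rot: [-0.491, -3.102, 0.0]
wrist_force: [2.1, -1.6, -7.2]
width: 0.221
grip_force: 88.7
```

```bash
python3 t.py 162 98.5 .639 .0297
```

```text
pos [0.5418 0.0611 0.11  ] th 162.02 zaxis [-0.001 -0.    -1.   ] -> d [0.0004 0.0002 0.0008] roll 0.02
F [ 2.1 -1.6 -7.2] T [ 0.05  0.39 -0.06] grip 0.22054455662801994
```

{"name": "step_arm", "arguments": {"commands": [{"fingers":1,"dx":0,"dy":0,"dz":0.005,"roll":0},{"fingers":1,"dx":-0.0012,"dy":0.0156,"dz":0.005,"roll":8.75},{"fingers":1,"dx":-0.0047,"dy":0.0308,"dz":0.005,"roll":17.5},{"fingers":1,"dx":-0.0106,"dy":0.0453,"dz":0.005,"roll":26.25},{"fingers":1,"dx":-0.0185,"dy":0.0588,"dz":0.005,"roll":35},{"fingers":1,"dx":-0.0185,"dy":0.0588,"dz":0.005,"roll":35},{"fingers":1,"dx":-0.0185,"dy":0.0588,"dz":0,"roll":35},{"fingers":1,"dx":-0.0185,"dy":0.0588,"dz":0,"roll":35}]}}

```text
time: 13.28
tool_pos: [0.5769, 0.1111, 0.1102]
tcp_rot: [-1.399, -2.812, -0.0]
wrist_force: [-0.2, 1.7, -5.7]
width: 0.221
grip_force: 89.1
```

```bash
python3 t.py 127 98.5 .639 .0297
```

```text
pos [0.5769 0.1111 0.1102] th 127.1 zaxis [-0.001  0.    -1.   ] -> d [0.0001 0.0006 0.001 ] roll 0.1
F [-0.2  1.7 -5.7] T [0.54 0.24 0.12] grip 0.22129372274705278
```

{"name": "step_arm", "arguments": {"commands": [{"fingers":1,"dx":0,"dy":0,"dz":0.003,"roll":0},{"fingers":1,"dx":-0.0008,"dy":0.0128,"dz":0.003,"roll":7},{"fingers":1,"dx":-0.0008,"dy":0.0128,"dz":0.003,"roll":7},{"fingers":1,"dx":-0.0008,"dy":0.0128,"dz":-0.0005,"roll":7},{"fingers":1,"dx":-0.0008,"dy":0.0128,"dz":-0.0005,"roll":7},{"fingers":1,"dx":-0.0008,"dy":0.0128,"dz":-0.0005,"roll":7}]}}

```text
time: 14.02
tool_pos: [0.5881, 0.118, 0.1111]
tcp_rot: [-1.569, -2.721, 0.0]
wrist_force: [-1.4, -1.1, -0.7]
width: 0.218
grip_force: 89.7
```

```bash
python3 t.py 120 98.5 .639 .0297
```

```text
pos [0.5881 0.118  0.1111] th 120.06 zaxis [-0. -0. -1.] -> d [ 0.0005 -0.      0.0019] roll 0.06
F [-1.4 -1.1 -0.7] T [ 0.07  0.2  -0.12] grip 0.2181224031214389
```

Gate felt at 120°: it went 1.5 mm above lip contact with no press force. Going up into it.

{"name": "step_arm", "arguments": {"commands": [{"fingers":1,"dx":0,"dy":0,"dz":-0.002,"roll":0},{"fingers":1,"dx":0,"dy":0,"dz":-0.004,"roll":0},{"fingers":1,"dx":0,"dy":0,"dz":-0.005,"roll":0},{"fingers":1,"dx":0,"dy":0,"dz":-0.005,"roll":0}]}}

```text
time: 14.52
tool_pos: [0.588, 0.1181, 0.1157]
tcp_rot: [-1.57, -2.721, 0.001]
wrist_force: [-1.8, -2.1, -3.1]
width: 0.223
grip_force: 89.5
```

{"name": "step_arm", "arguments": {"commands": [{"fingers":1,"dx":0,"dy":0,"dz":-0.002,"roll":0},{"fingers":1,"dx":0,"dy":0,"dz":-0.004,"roll":0},{"fingers":1,"dx":0,"dy":0,"dz":-0.004,"roll":0}]}}

```text
time: 14.9
tool_pos: [0.588, 0.1183, 0.1196]
tcp_rot: [-1.57, -2.72, 0.001]
wrist_force: [-2.8, -0.9, -5.1]
width: 0.217
grip_force: 89.2
```

```bash
python3 t.py 120 115 .639 .0297
```

```text
pos [0.588  0.1183 0.1196] th 120.03 zaxis [-0.001 -0.    -1.   ] -> d [ 0.0003 -0.0001 -0.0061] roll 0.03
F [-2.8 -0.9 -5.1] T [ 0.23  0.55 -0.23] grip 0.21710841779814877
```

{"name": "step_arm", "arguments": {"commands": [{"fingers":1,"dx":0,"dy":0,"dz":-0.002,"roll":0},{"fingers":1,"dx":0,"dy":0,"dz":-0.004,"roll":0},{"fingers":1,"dx":0,"dy":0,"dz":-0.006,"roll":0},{"fingers":1,"dx":0,"dy":0,"dz":-0.0065,"roll":0},{"fingers":1,"dx":0,"dy":0,"dz":-0.0065,"roll":0}]}}

```text
time: 15.52
tool_pos: [0.5879, 0.1183, 0.1262]
tcp_rot: [-1.57, -2.72, 0.001]
wrist_force: [-4.0, 1.0, -7.9]
width: 0.219
grip_force: 88.9
```

```bash
python3 t.py 120 114 .639 .0297;python3 m6.py .114
```

```text
pos [0.5879 0.1183 0.1262] th 120.03 zaxis [-0.001  0.    -1.   ] -> d [ 0.0002 -0.0001  0.0015] roll 0.03
F [-4.   1.  -7.9] T [ 0.5   0.75 -0.18] grip 0.21931631076752686
scene pot (array([0.6387, 0.0572]), 21, np.float64(0.0017)) collar (array([0.6397, 0.0294]), 140, np.float64(0.0013)) head (array([0.6402, 0.0288]), 149, np.float64(0.0011))
side pot 3 collar (array([0.6406, 0.0313]), 71, np.float64(0.0006)) head (array([0.6411, 0.0313]), 115, np.float64(0.0006))
```

{"name": "step_arm", "arguments": {"commands": [{"fingers":1,"dx":0.0005,"dy":-0.0005,"dz":0,"roll":0},{"fingers":1,"dx":0.0001,"dy":-0.0094,"dz":0,"roll":-5},{"fingers":1,"dx":-0.0011,"dy":-0.0183,"dz":0,"roll":-10},{"fingers":1,"dx":-0.0011,"dy":-0.0183,"dz":0,"roll":-10}]}}

```text
time: 16.12
tool_pos: [0.574, 0.108, 0.1273]
tcp_rot: [1.327, 2.845, 0.002]
wrist_force: [-0.6, -0.9, -6.0]
width: 0.22
grip_force: 89.1
```

```bash
python3 t.py 130 114 .6385 .03
```

```text
pos [0.574  0.108  0.1273] th 129.99 zaxis [ 0.003  0.    -1.   ] -> d [ 0.0013 -0.0008  0.0026] roll -0.01
F [-0.6 -0.9 -6. ] T [ 0.34  0.45 -0.12] grip 0.21990121294284587
```

{"name": "step_arm", "arguments": {"commands": [{"fingers":1,"dx":-0.0004,"dy":-0.0089,"dz":0.0006,"roll":-5},{"fingers":1,"dx":-0.0016,"dy":-0.0178,"dz":0.0006,"roll":-10},{"fingers":1,"dx":-0.0035,"dy":-0.0265,"dz":0.0006,"roll":-15},{"fingers":1,"dx":-0.0062,"dy":-0.0351,"dz":0.0006,"roll":-20},{"fingers":1,"dx":-0.0062,"dy":-0.0351,"dz":0.0006,"roll":-20}]}}

```text
time: 16.75
tool_pos: [0.5511, 0.0807, 0.1265]
tcp_rot: [0.815, 3.032, 0.001]
wrist_force: [-0.6, -1.4, -5.6]
width: 0.22
grip_force: 89.1
```

```bash
python3 t.py 150 115 .6387 .0298
```

```text
pos [0.5511 0.0807 0.1265] th 149.9 zaxis [ 0.002 -0.    -1.   ] -> d [ 0.0012 -0.0002  0.0008] roll -0.1
F [-0.6 -1.4 -5.6] T [ 0.12  0.54 -0.07] grip 0.22028657699984266
```

{"name": "step_arm", "arguments": {"commands": [{"fingers":1,"dx":-0.0002,"dy":-0.0089,"dz":0,"roll":-5},{"fingers":1,"dx":-0.0012,"dy":-0.0178,"dz":0,"roll":-10},{"fingers":1,"dx":-0.003,"dy":-0.0265,"dz":0,"roll":-15},{"fingers":1,"dx":-0.0056,"dy":-0.0351,"dz":0,"roll":-20},{"fingers":1,"dx":-0.0079,"dy":-0.0409,"dz":0,"roll":-23.5},{"fingers":1,"dx":-0.0079,"dy":-0.0409,"dz":0,"roll":-23.5}]}}

```text
time: 17.5
tool_pos: [0.5375, 0.0415, 0.1263]
tcp_rot: [0.181, 3.135, -0.0]
wrist_force: [0.3, -0.3, -6.0]
width: 0.217
grip_force: 89.1
```

```bash
python3 t.py 173.5 115 .6387 .0298
```

```text
pos [0.5375 0.0415 0.1263] th 173.39 zaxis [ 0.001 -0.    -1.   ] -> d [ 0.0006 -0.0002  0.0006] roll -0.11
F [ 0.3 -0.3 -6. ] T [-0.03  0.49  0.03] grip 0.21680031083895884
```

{"name": "step_arm", "arguments": {"commands": [{"fingers":1,"dx":0,"dy":0,"dz":0.002,"roll":0},{"fingers":1,"dx":0,"dy":0,"dz":0.004,"roll":0},{"fingers":1,"dx":0,"dy":0,"dz":0.004,"roll":0}]}}

```text
time: 17.88
tool_pos: [0.5377, 0.0415, 0.1226]
tcp_rot: [0.177, 3.134, -0.0]
wrist_force: [0.9, -1.1, -1.2]
width: 0.222
grip_force: 89.8
```

{"name": "step_arm", "arguments": {"commands": [{"fingers":1,"dx":0,"dy":0,"dz":0.001,"roll":0},{"fingers":1,"dx":0,"dy":0,"dz":0.001,"roll":0}]}}

```text
time: 18.12
tool_pos: [0.5379, 0.0415, 0.122]
tcp_rot: [0.177, 3.134, 0.0]
wrist_force: [0.3, -1.4, 1.3]
width: 0.22
grip_force: 90.2
```

{"name": "step_arm", "arguments": {"commands": [{"fingers":1,"dx":0,"dy":0,"dz":0.001,"roll":0},{"fingers":1,"dx":0,"dy":0,"dz":0.001,"roll":0}]}}

```text
time: 18.38
tool_pos: [0.5378, 0.0415, 0.121]
tcp_rot: [0.177, 3.134, 0.0]
wrist_force: [-1.2, -1.9, 0.1]
width: 0.219
grip_force: 90.0
```

{"name": "step_arm", "arguments": {"commands": [{"fingers":1,"dx":0,"dy":0,"dz":0.001,"roll":0},{"fingers":1,"dx":0,"dy":0,"dz":0.001,"roll":0},{"fingers":1,"dx":0,"dy":0,"dz":0.001,"roll":0}]}}

```text
time: 18.75
tool_pos: [0.5371, 0.0411, 0.1194]
tcp_rot: [0.177, 3.135, -0.001]
wrist_force: [0.0, -3.1, 5.6]
width: 0.221
grip_force: 90.8
```

```bash
python3 t.py 173.5 109 .6387 .0298; sed -i 's/z0+.008)&(z<z0+.05)/z0+.002)\&(z<.157)/' m6.py; python3 m6.py .110
python3 - <<'E'
import cv2,numpy as np
a=cv2.imread("pics/scene_m6.png");b=cv2.imread("pics/side_m6.png")
cv2.imwrite("pics/c2.png",np.hstack([cv2.resize(i,(400,400),interpolation=cv2.INTER_CUBIC) for i in(a,b)]))
E
```

```text
pos [0.5371 0.0411 0.1194] th 173.55 zaxis [ 0.001 -0.001 -1.   ] -> d [ 0.0003  0.0003 -0.0003] roll 0.05
F [ 0.  -3.1  5.6] T [-0.38 -0.17 -0.11] grip 0.22111996009550366
scene pot (array([0.6403, 0.0299]), 62, np.float64(0.0013)) collar (array([0.6399, 0.0297]), 141, np.float64(0.0011)) head (array([0.6397, 0.029 ]), 145, np.float64(0.0012))
side pot (array([0.623 , 0.0289]), 61, np.float64(0.0018)) collar (array([0.6402, 0.0303]), 373, np.float64(0.0009)) head (array([0.6403, 0.0299]), 519, np.float64(0.001))
```

View pics/c2.png

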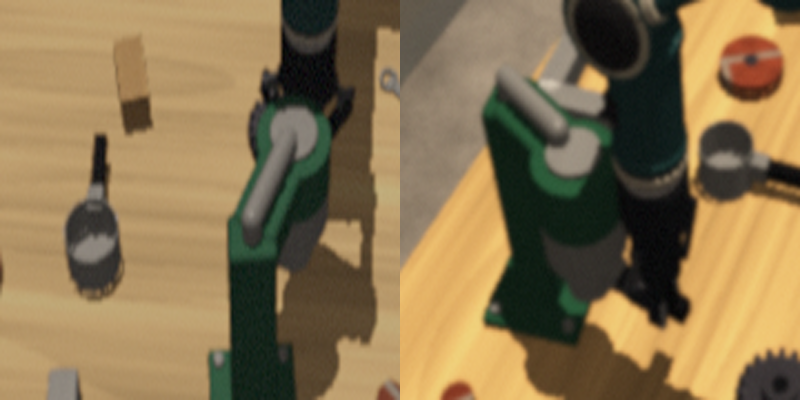

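The pot is in the collar with its handle to the front (scene crop around (295,230)). The force profile doesn't clearly show that it's seated, so I'll raise it, feel for the 60° stop and set down again.

{"name": "step_arm", "arguments": {"commands": [{"fingers":1,"dx":0,"dy":0,"dz":-0.004,"roll":0},{"fingers":1,"dx":0,"dy":0,"dz":-0.007,"roll":0},{"fingers":1,"dx":0,"dy":0,"dz":-0.007,"roll":0},{"fingers":1,"dx":0,"dy":0,"dz":-0.007,"roll":0}]}}

```text
time: 19.35
tool_pos: [0.535, 0.0416, 0.1246]
tcp_rot: [-0.177, -3.133, 0.0]
wrist_force: [-1.2, -1.5, -4.8]
width: 0.219
grip_force: 89.2
```

{"name": "step_arm", "arguments": {"commands": [{"fingers":1,"dx":0,"dy":-0.0036,"dz":0,"roll":-2},{"fingers":1,"dx":0,"dy":-0.0036,"dz":0,"roll":-2},{"fingers":1,"dx":0,"dy":-0.0036,"dz":0,"roll":-2}]}}

```text
time: 19.73
tool_pos: [0.5351, 0.0383, 0.1252]
tcp_rot: [-0.123, -3.137, -0.001]
wrist_force: [-2.4, 0.7, -5.5]
width: 0.223
grip_force: 89.1
```

{"name": "step_arm", "arguments": {"commands": [{"fingers":1,"dx":0,"dy":-0.0036,"dz":0,"roll":-2},{"fingers":1,"dx":0,"dy":-0.0036,"dz":0,"roll":-2},{"fingers":1,"dx":0,"dy":-0.0036,"dz":0,"roll":-2}]}}

```text
time: 20.1
tool_pos: [0.5356, 0.0345, 0.1256]
tcp_rot: [-0.068, -3.14, -0.0]
wrist_force: [-0.7, 0.7, -6.1]
width: 0.218
grip_force: 89.1
```

```bash
python3 t.py 177.5 114 .6387 .0298
```

```text
pos [0.5356 0.0345 0.1256] th 177.51 zaxis [-0.001  0.    -1.   ] -> d [-0.0007 -0.0002  0.0009] roll 0.01
F [-0.7  0.7 -6.1] T [0.15 0.65 0.06] grip 0.21832017371098192
```

{"name": "step_arm", "arguments": {"commands": [{"fingers":1,"dx":0,"dy":-0.0036,"dz":0,"roll":-2},{"fingers":1,"dx":0,"dy":-0.0036,"dz":0,"roll":-2},{"fingers":1,"dx":0,"dy":-0.0036,"dz":0,"roll":-2}]}}

```text
time: 20.48
tool_pos: [0.5354, 0.0308, 0.1256]
tcp_rot: [-0.014, -3.141, -0.0]
wrist_force: [-2.9, 1.4, -5.3]
width: 0.221
grip_force: 89.1
```

{"name": "step_arm", "arguments": {"commands": [{"fingers":1,"dx":0,"dy":-0.0036,"dz":0,"roll":-2},{"fingers":1,"dx":0,"dy":-0.0036,"dz":0,"roll":-2},{"fingers":1,"dx":0,"dy":-0.0036,"dz":0,"roll":-2}]}}

```text
time: 20.85
tool_pos: [0.5354, 0.0278, 0.1257]
tcp_rot: [0.038, -3.141, -0.002]
wrist_force: [-2.7, 4.6, -5.6]
width: 0.219
grip_force: 89.3
```

```bash
python3 t.py 181.5 114 .6387 .0298
```

```text
pos [0.5354 0.0278 0.1257] th -178.6 zaxis [-0.001  0.001 -1.   ] -> d [-0.0008 -0.0007  0.001 ] roll -0.1
F [-2.7  4.6 -5.6] T [ 0.6   0.87 -0.93] grip 0.21896440754721974
```

Stop felt at about 181°, so the seat centre is near 176°. I'll back off 5° and lower in small steps.

{"name": "step_arm", "arguments": {"commands": [{"fingers":1,"dx":0.0002,"dy":0.0092,"dz":0,"roll":5},{"fingers":1,"dx":0.0002,"dy":0.0092,"dz":0,"roll":5},{"fingers":1,"dx":0.0002,"dy":0.0092,"dz":0.0015,"roll":5},{"fingers":1,"dx":0.0002,"dy":0.0092,"dz":0.0015,"roll":5}]}}

```text
time: 21.35
tool_pos: [0.5359, 0.036, 0.1245]
tcp_rot: [0.093, 3.139, -0.0]
wrist_force: [0.9, -0.6, -5.7]
width: 0.218
grip_force: 89.1
```

{"name": "step_arm", "arguments": {"commands": [{"fingers":1,"dx":0,"dy":0,"dz":0.001,"roll":0},{"fingers":1,"dx":0,"dy":0,"dz":0.001,"roll":0},{"fingers":1,"dx":0,"dy":0,"dz":0.001,"roll":0}]}}

```text
time: 21.72
tool_pos: [0.5357, 0.0362, 0.1235]
tcp_rot: [0.095, 3.139, -0.0]
wrist_force: [2.2, -0.5, -6.0]
width: 0.219
grip_force: 89.1
```

{"name": "step_arm", "arguments": {"commands": [{"fingers":1,"dx":0,"dy":0,"dz":0.001,"roll":0},{"fingers":1,"dx":0,"dy":0,"dz":0.001,"roll":0},{"fingers":1,"dx":0,"dy":0,"dz":0.001,"roll":0}]}}

```text
time: 22.1
tool_pos: [0.5353, 0.0363, 0.1223]
tcp_rot: [0.095, 3.14, 0.0]
wrist_force: [1.6, -0.3, -5.5]
width: 0.219
grip_force: 89.2
```

{"name": "step_arm", "arguments": {"commands": [{"fingers":1,"dx":0,"dy":0,"dz":0.001,"roll":0},{"fingers":1,"dx":0,"dy":0,"dz":0.001,"roll":0},{"fingers":1,"dx":0,"dy":0,"dz":0.001,"roll":0}]}}

```text
time: 22.48
tool_pos: [0.5353, 0.0363, 0.1213]
tcp_rot: [-0.095, -3.14, -0.0]
wrist_force: [1.3, -0.3, -4.4]
width: 0.216
grip_force: 89.2
```

{"name": "step_arm", "arguments": {"commands": [{"fingers":1,"dx":0,"dy":0,"dz":0.0007,"roll":0},{"fingers":1,"dx":0,"dy":0,"dz":0.0007,"roll":0},{"fingers":1,"dx":0,"dy":0,"dz":0.0007,"roll":0}]}}

```text
time: 22.85
tool_pos: [0.5354, 0.0363, 0.1208]
tcp_rot: [0.095, 3.14, 0.0]
wrist_force: [-0.2, -0.3, -3.9]
width: 0.216
grip_force: 89.4
```

```bash
python3 t.py 176 109 .6387 .0298
```

```text
pos [0.5354 0.0363 0.1208] th 176.54 zaxis [ 0.  0. -1.] -> d [-0.001   0.0007  0.0011] roll 0.54
F [-0.2 -0.3 -3.9] T [-0.01  0.26 -0.01] grip 0.2157736040735369
```

{"name": "step_arm", "arguments": {"commands": [{"fingers":1,"dx":0,"dy":0,"dz":0.0007,"roll":0},{"fingers":1,"dx":0,"dy":0,"dz":0.0007,"roll":0},{"fingers":1,"dx":0,"dy":0,"dz":0.0007,"roll":0}]}}

```text
time: 23.22
tool_pos: [0.5355, 0.0363, 0.1202]
tcp_rot: [0.095, 3.14, 0.0]
wrist_force: [-0.1, 0.0, -2.0]
width: 0.218
grip_force: 89.6
```

{"name": "step_arm", "arguments": {"commands": [{"fingers":1,"dx":0,"dy":0,"dz":0.0004,"roll":0},{"fingers":1,"dx":0,"dy":0,"dz":0.0004,"roll":0},{"fingers":1,"dx":0,"dy":0,"dz":0.0004,"roll":0}]}}

```text
time: 23.6
tool_pos: [0.5356, 0.0363, 0.1199]
tcp_rot: [0.095, 3.139, 0.0]
wrist_force: [-0.9, -0.3, 0.1]
width: 0.219
grip_force: 89.9
```

```bash
python3 t.py 176 109 .6387 .0298
```

```text
pos [0.5356 0.0363 0.1199] th 176.54 zaxis [ 0.001  0.    -1.   ] -> d [-0.0008  0.0007  0.0002] roll 0.54
F [-0.9 -0.3  0.1] T [-0.04  0.13 -0.06] grip 0.2191310859380224
```

{"name": "step_arm", "arguments": {"commands": [{"fingers":0.2,"dx":0,"dy":0,"dz":0,"roll":0},{"fingers":-0.3,"dx":0,"dy":0,"dz":0,"roll":0},{"fingers":-1,"dx":0,"dy":0,"dz":0,"roll":0},{"fingers":-1,"dx":0,"dy":0,"dz":0,"roll":0},{"fingers":-1,"dx":0,"dy":0,"dz":0,"roll":0},{"fingers":-1,"dx":0,"dy":0,"dz":0,"roll":0}]}}

```text
time: 24.35
tool_pos: [0.5353, 0.0363, 0.1195]
tcp_rot: [-0.095, -3.14, -0.0]
wrist_force: [0.2, 0.3, 0.5]
width: 0.999
grip_force: 0.0
```

{"name": "step_arm", "arguments": {"commands": [{"fingers":-1,"dx":0.005,"dy":0,"dz":-0.03,"roll":0},{"fingers":-1,"dx":0.01,"dy":0,"dz":-0.06,"roll":0},{"fingers":-1,"dx":0.02,"dy":0,"dz":-0.12,"roll":0},{"fingers":-1,"dx":0.02,"dy":0,"dz":-0.18,"roll":0},{"fingers":-1,"dx":0.02,"dy":0,"dz":-0.2,"roll":0},{"fingers":-1,"dx":0.02,"dy":0,"dz":-0.2,"roll":0}]}}

```text
time: 25.1
tool_pos: [0.5163, 0.0375, 0.3213]
tcp_rot: [0.095, 3.136, 0.0]
wrist_force: [0.3, 0.1, 0.0]
width: 1.0
grip_force: 0.0
```

Run:
```python
from h import *
s=read_state();print(s["tool_pos"].round(3),s["wrist_force"].round(1))
o=[]
for n,(x0,x1,y0,y1) in dict(scene=(220,320,180,255),side=(160,260,130,205)).items():
    p,d,c,W=cloud(n);o.append(cv2.resize(p[y0:y1,x0:x1],(400,300),interpolation=cv2.INTER_CUBIC))
    z=W[...,2];m=np.isfinite(z)&(p.max(-1)<70)&(z>.12)&(z<.17)&(W[...,0]<.583)&(W[...,0]>.48)&(abs(W[...,1]-.03)<.05)
    P=W[m]
    if len(P)>20:
        a=np.polyfit(P[:,0],P[:,2],1);b=np.polyfit(P[:,0],P[:,1],1)
        print(n,len(P),"handle z med",np.median(P[:,2]).round(4),"slope deg",np.degrees(np.arctan(a[0])).round(1),"dir",180+np.degrees(np.arctan(b[0])).round(1),"xmin",P[:,0].min().round(4))
cv2.imwrite("pics/end.png",np.hstack(o))
```

```text
[0.516 0.037 0.321] [0.3 0.1 0. ]
side 237 handle z med 0.1492 slope deg 0.8 dir 176.8 xmin 0.5048
```

View pics/end.png

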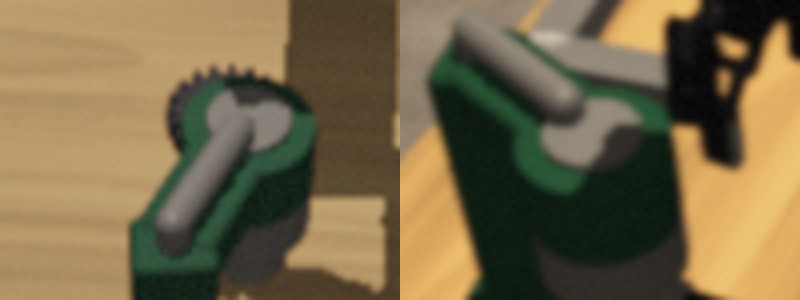

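After release, the pot hangs level with its handle pointing forward. The slope is 0.8°, the direction 176.8° and the handle top is at 0.149 m. The picture shows the separator with the gripper well clear at upper right, so I'm handing in.

```bash
python3 -c "from workcell import *; print(finish_job())"
```

```text
the job is handed in; nothing more can be done
None
```

The dust pot is fitted: locked in the collar about 55° past the gate it entered by, handle to the front, hanging level by itself with the gripper clear. The job was handed in after about 25 s of robot time, and no verdict was returned.

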